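# Fit the adjustable wrench to the clamp nut and tighten it

### The job

On the plywood printing board an adjustable wrench lies around the big clamp nut, its jaws set too wide. Roll the wrench's worm until the jaws just fit the nut, then swing the handle clockwise (seen from above) to tighten the nut by about an eighth of a turn (45 degrees), leaving the wrench on the nut and letting go.

Things in the scene. Friction and masses are not known exactly. Their poses are not given: they have to be found in the camera images.
- jaw (a joint): Movable jaw of the adjustable wrench, in m of closing: 0 is widest (40 mm), the opening is 40 mm minus this. The big nut is 30 mm across flats, 34.6 mm across corners, so the jaws just fit at about 0.010, where the nut stops them; opened over 33 mm the wrench rattles or slips round. The jaw stays where the worm leaves it.
- worm (a joint): The worm's angle in rad, growing as its top rolls towards the jaws; each rad closes the jaws 3.5 mm (2.6 mm per 10 mm of finger drag). It turns with 0.045 N m of friction. 25 to 40 mm of drag in all, towards the jaws, closes them; then the finger just slips. It does not give when pressed: bear on it with 8 to 20 N.
- nut (a joint): The big hexagonal steel clamp nut, angle in rad: 0 at the start, growing as it turns clockwise seen from above (tightening). It turns against about 0.15 N m of friction and stays where it is left; an eighth of a turn is 0.79.
- worm_top (a point): Middle of the top line of the worm, a knurled steel roller 27 mm across and 24 mm long lying across the wrench's head. It is 30 mm above the board (15 mm thick), 10 mm above the head around it; nut and head stay below 22 mm. x runs along the wrench to the jaws, y along the roller, z up. The nut's centre is 48 mm ahead in x, 8 mm in +y. Drag a closed fingertip over it along +x, pressing.
- handle (a point): Point on the handle's centre line, 180 mm behind the nut's centre, 7 mm above the board, half-way up. The handle is a flat steel bar, 26 mm wide, 14 mm thick, lying on the board, reaching 75 mm ahead of and 100 mm behind this point. x runs along it to the jaws, z up; clockwise is towards +y. The wrench (about 0.7 kg) is loose, held only by the nut.
- nut_top (a point): Centre of the top of the big nut, 18 mm above the board; its axis is vertical and the wrench turns about it. x turns with the nut.

How it is judged:
By the outcome, as a careful person would: the job done as asked, in the order asked, and still so for the second after the job is handed in, with the robot touching nothing.
It also fails if it takes over 48 s, if anything falls off the work surface, if the arm or the gripper's body presses on something with over 40 N, if the wrist force passes 120 N, or if a joint passes its speed limit or range.

### The arm

A 6-joint arm with a two-finger parallel gripper is mounted at the origin on the work surface. World frame = base frame: x ahead of the robot, y to its left, z up, the work surface at z = 0. Lengths are in m, angles in degrees, forces in N, time in s.
With the tool pointing down it reaches from about 0.4 to 0.825 m from the base axis. Payload 7 kg.
Tool frame: the origin (TCP) lies midway between the tips of the shut fingers; the grasp point (between the pads) lies 19 mm behind it; z points along the fingers, y is the direction in which the jaws open and shut (so a half turn about z gives the same grasp; the last joint's range is limited). The gripper opens to 88 mm and grips with 3 to 60 N. Pads are 19 mm wide; open, the fingers measure 130 mm over their backs; the gripper's body (78 mm by 193 mm) begins 47 mm behind the grasp point.
Start: joints at [-55.17, 20.546, 0.682, 0, -70.136, -16.507], TCP at [0.212, -0.641, 0.227] pointing down, gripper open.
Joint ranges: [-176.03, 176.03], [-82.01, 121.73], [-58.28, 71.71], [-173.87, 95.51], [-174.79, -0.11], [-173.66, 173.66]. Speed limits (degrees/s): [136.94, 136.94, 172.46, 180, 180, 180].

### API

Orientations are given as [roll, pitch, yaw] about the fixed x, y, z axes, in that order (R = Rz(yaw) Ry(pitch) Rx(roll)).
In Python, from plant import ctrl gives the robot as it stands. The module is installed in compiled form; this text tells all that it offers.
- The arm moves only by the tool arm_command, never from a script. Its argument "targets" is a list that holds one entry, the list of rows, each a list of 7 numbers: the turn, a rotation vector about the world's x, y, z in rad, then the shift along the world's x, y, z in cm, then the opening, from 0 (shut) to 1 (fully open). A call has 1 to 8 rows; each row is the pose to reach, as a shift and turn from the pose commanded when the call began; what a row does not reach only later rows make up. A row lasts 1/12 s, in which the tool goes at most 41.7 mm and 7.16 degrees, less where a joint would pass 70% of its speed; a pose out of reach is approached as far as the arm can. A call with a gripper value outside its range is refused whole. The fingers move at their own pace and stop on an object; the grip force is fixed at half the most. Time passes only in rows, so rows that repeat a pose let the fingers close. It gives the time, the measured TCP pose, the force and the opening at its end, in the units of the state.
- ctrl.get_obs(): the state, without advancing time (a new reading comes with each control period).
- ctrl.snapshot(name): name is "side" or "top" or "wrist"; returns the picture (420x560x3 uint8, blue, green, red); there is no depth.
- ctrl.camera_model(name): a dict with "K" (3x3 intrinsics, pixels), "xyz" and "rotation" of the camera in the world. Camera axes: x right, y up, looking along -z (the intrinsics and any distortion apply to the point x, -y, -z); pixel columns grow to the right and rows downward; lengths in m; the calibration is good to about 2 mm. A picture is of the moment at which its call begins: read the wrist's pose just before it. camera_model takes no time and is no camera call; for the wrist camera it gives the pose at the moment of the call.
- ctrl.close_job(): hands the job in, once; it reports no verdict.
The state is a dict: "clock": time; "joint_pos": joint angles; "qvel": joint speeds; "tau": joint torques, N m; "tool_pos": TCP position; "orientation": TCP orientation; "force": force on the tool from outside, world axes, zero at the start; "moment": the same for the moment, N m; "opening": finger opening in m.
Only numpy, scipy, OpenCV 4.12 (cv2) and the standard library are available. Lean on these libraries where they do the work, as an engineer would, in place of code of your own. Each camera call takes 0.05 s, during which the arm holds its last target. There are 200 camera calls.

## Working session

There is one attempt and no reset: what is moved stays moved. The work goes in short steps, Python scripts to look and compute and a tool call to move; the robot and the scene stay as the last step left them, time stands still between calls to the robot, and variables do not carry over. Pictures are saved under pics/ and viewed, about 8 in all and at most 12, crops included, and the job is handed in when it is done.

Besides the shell and the picture viewer there is one more tool, called after "Emit:" as name([rows], argument=value, ...), one row to a line, values as JSON. arm_command: Moves the arm, as the interface text tells. Its arguments: {"type":"object","properties":{"targets":{"type":"array","items":{"type":"array","items":{"type":"array","items":{"type":"number"}}}}},"required":["targets"]}

```bash
mkdir -p pics; cat > h.py <<'E'
import numpy as np, cv2
from plant import ctrl
def ray(m,u,v):
    K=np.array(m["K"]);R=np.array(m["rotation"])
    d=np.linalg.inv(K)@[u,v,1]; return np.array(m["xyz"]),R@[d[0],-d[1],-d[2]]
def at(m,u,v,z):
    o,d=ray(m,u,v); return o+d*(z-o[2])/d[2]
def proj(m,p):
    K=np.array(m["K"]);R=np.array(m["rotation"]);c=R.T@(np.array(p)-m["xyz"])
    q=K@[c[0],-c[1],-c[2]]; return q[:2]/q[2]
E
python3 - <<'E'
from h import *
o=ctrl.get_obs();print(o)
for n in("top","wrist"):
    m=ctrl.camera_model(n);print(n,m);cv2.imwrite(f"pics/{n}0.png",ctrl.snapshot(n))
E
```

```text
{'clock': 0.0, 'joint_pos': array([-5.51698307e+01,  2.05900492e+01,  6.33440386e-01, -2.06745177e-02,
       -7.01374661e+01, -1.65073773e+01]), 'qvel': array([-0.02745245, -0.1113865 , -0.04252118, -0.09270839, -0.09382481,
       -0.12803506]), 'tau': array([ 2.59520284e-04, -5.82711554e+01,  2.93058801e+01,  6.99719220e+00,
        7.02770718e-03, -1.38980645e-04]), 'tool_pos': array([ 0.21201932, -0.64030482,  0.22563407]), 'orientation': array([ 1.79904280e+02, -8.09859509e-03, -1.61684242e+02]), 'force': array([ 0.61334736, -0.42438841, -0.58919016]), 'moment': array([ 0.00452379,  0.03606009, -0.04807669]), 'opening': 0.08763109308479214}
top {'K': array([[447.63909531,   0.        , 277.10927437],
       [  0.        , 447.63909531, 212.09759208],
       [  0.        ,   0.        ,   1.        ]]), 'xyz': array([0.58018028, 0.02529949, 0.71295407]), 'rotation': array([  7.96804944,   1.27129621, -90.96559835])}
wrist {'K': array([[305.8784189 ,   0.        , 280.95200172],
       [  0.        , 305.8784189 , 216.02518187],
       [  0.        ,   0.        ,   1.        ]]), 'xyz': array([ 0.13279752, -0.66709812,  0.38401135]), 'rotation': array([-1.79993457e+01, -9.91608125e-05,  1.08280371e+02])}
```

View pics/top0.png

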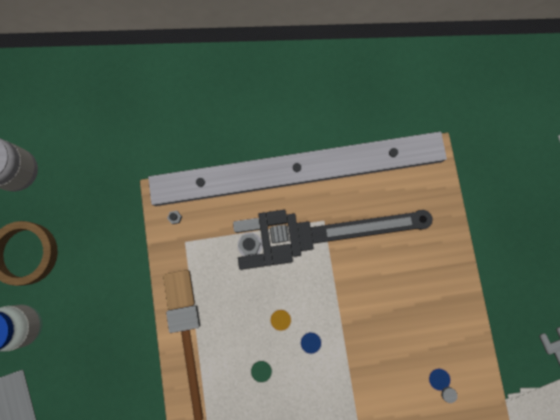

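```bash
sed -i 's/^def ray/from scipy.spatial.transform import Rotation as Ro\ndef rot(m): return Ro.from_euler("xyz",m["rotation"],degrees=True).as_matrix()\ndef ray/; s/R=np.array(m\["rotation"\])/R=rot(m)/' h.py
python3 - <<'E'
from h import *
m=ctrl.camera_model("top")
for n,u,v,z in [("nut",249,243,.033),("worm",280,233,.045),("hole",423,219,.025),("hmid",370,228,.029)]:print(n,at(m,u,v,z).round(4))
im=cv2.imread("pics/top0.png")
cv2.imwrite("pics/c0.png",cv2.resize(im[190:290,220:440],None,fx=3.6,fy=3.6,interpolation=cv2.INTER_CUBIC))
E
```

```text
nut [0.629  0.0824 0.033 ]
worm [0.6423 0.0347 0.045 ]
hole [ 0.6615 -0.1852  0.025 ]
hmid [ 0.6488 -0.1027  0.029 ]
```

View pics/c0.png

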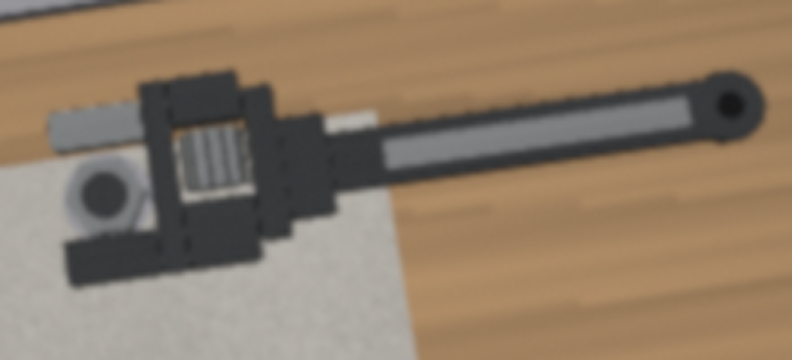

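Emit:
arm_command([
  [[0,0,-0.03,2,3.2,0,0],[0,0,-0.06,4,6.5,0,0],[0,0,-0.08,6.1,10,0,0],[0,0,-0.1,8.2,13.4,0,0],[0,0,-0.12,10.3,16.8,0,0],[0,0,-0.14,12.4,20.2,0,0],[0,0,-0.16,14.5,23.6,0,0],[0,0,-0.19,16.6,27,0,0]],
])

```text
clock: 0.77
tool_pos: [0.3786, -0.3689, 0.2264]
orientation: [180.0, -0.0, -172.6]
force: [0.8, -0.5, -0.3]
opening: 0.0396
```

Emit:
arm_command([
  [[0,0,0,2.1,3.4,0,0],[0,0,0,4.2,6.8,0,0],[0,0,0,6.3,10.2,0,0],[0,0,0,8.4,13.6,0,0],[0,0,0,10.5,17,-1,0],[0,0,0,12.6,20.3,-2,0],[0,0,0,14.6,23.5,-3,0],[0,0,0,16.6,26.5,-4,0]],
])

```text
clock: 1.43
tool_pos: [0.5447, -0.1036, 0.1861]
orientation: [180.0, 0.0, -172.5]
force: [0.8, -0.8, 0.4]
opening: 0.0004
```

Emit:
arm_command([
  [[0,0,0,2,2.5,-2,0],[0,0,0,4,5,-4,0],[0,0,0,6.5,8,-5,0],[0,0,0,8.5,10.5,-5,0],[0,0,0,9.8,12,-5,0],[0,0,0,9.8,12,-5,0]],
])

```text
clock: 1.93
tool_pos: [0.6442, 0.0172, 0.1352]
orientation: [-180.0, -0.0, -172.4]
force: [-0.5, -1.0, 0.2]
opening: 0.0004
```

```bash
python3 - <<'E'
from h import *
o=ctrl.get_obs();print(o)
m=ctrl.camera_model("wrist");cv2.imwrite("pics/w1.png",ctrl.snapshot("wrist"))
print(m["xyz"],m["rotation"]); print(proj(m,[.6423,.0347,.045]),proj(m,o["tool_pos"]))
E
```

```text
{'clock': 1.9333, 'joint_pos': array([ 1.88543064e+01,  2.16396065e+01, -1.02427722e+01,  1.89751070e-02,
       -5.81677689e+01, -1.01268501e+02]), 'qvel': array([-1.97407654, -2.41080725, -3.40138406, -0.48079102, -0.13633889,
        1.67132342]), 'tau': array([  1.33479372, -55.77567816,  26.5771991 ,   6.14205569,
        -0.25787545,  -0.33023824]), 'tool_pos': array([0.64421844, 0.0172042 , 0.13515045]), 'orientation': array([-1.79974399e+02, -4.60337630e-02, -1.72404190e+02]), 'force': array([-0.4638913 , -0.98661922,  0.22373766]), 'moment': array([-0.04682395, -0.08280612,  0.03381741]), 'opening': 0.00037728294317496944}
[0.56146946 0.00606235 0.29356992] [-17.98044779   0.1079073   97.56092578]
[302.20061295 219.61390998] [281.74105177 268.92156251]
```

View pics/w1.png

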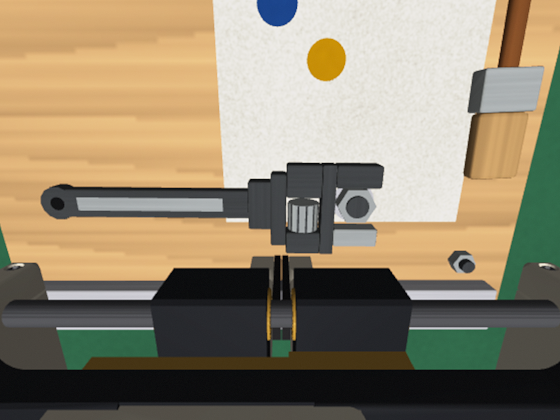

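```bash
python3 - <<'E'
from h import *
m=ctrl.camera_model("wrist");im=ctrl.snapshot("wrist");o=ctrl.get_obs()
print(o["tool_pos"],o["orientation"],m["xyz"])
cv2.imwrite("pics/w2.png",cv2.resize(im[150:280,230:400],None,fx=4.6,fy=4.6,interpolation=cv2.INTER_CUBIC))
for p in([303,213,.045],[358,207,.033],[60,201,.022],[240,202,.029],[75,204,.029]):print(p,at(m,*p).round(4))
E
```

```text
[0.64194514 0.01482817 0.13554965] [-1.79991701e+02 -9.67707251e-02 -1.72503151e+02] [0.56016099 0.00474883 0.29375536]
[303, 213, 0.045] [0.6349 0.0331 0.045 ]
[358, 207, 0.033] [0.6266 0.082  0.033 ]
[60, 201, 0.022] [ 0.6597 -0.1877  0.022 ]
[240, 202, 0.029] [ 0.6369 -0.0226  0.029 ]
[75, 204, 0.029] [ 0.6582 -0.1696  0.029 ]
```

View pics/w2.png

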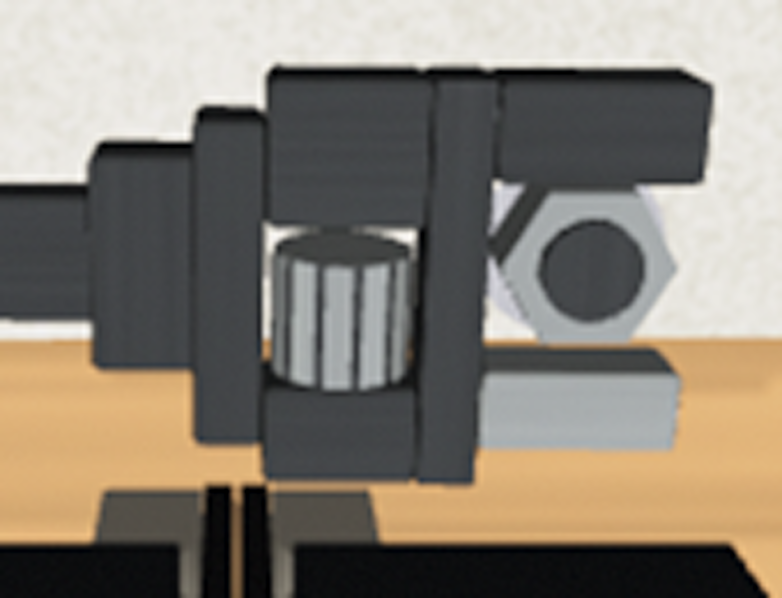

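Emit:
arm_command([
  [[0,0,0.12,0,0.3,-1,0],[0,0,0.24,0,0.6,-2,0],[0,0,0.36,0,1,-3,0],[0,0,0.48,0.1,1.1,-4,0],[0,0,0.6,0.1,1.1,-5,0],[0,0,0.72,0.1,1.1,-6,0],[0,0,0.84,0.1,1.1,-6,0],[0,0,0.96,0.1,1.1,-6,0]],
])

```text
clock: 2.7
tool_pos: [0.6418, 0.0239, 0.076]
orientation: [179.9, -0.1, -117.3]
force: [0.0, 0.6, -0.3]
opening: 0.0007
```

Emit:
arm_command([
  [[0,0,0.12,0,0,-0.5,0],[0,0,0.24,0,0,-1,0],[0,0,0.36,0,0,-1.5,0],[0,0,0.48,0,0,-1.8,0],[0,0,0.6,0,0,-1.8,0],[0,0,0.61,0,0,-1.8,0],[0,0,0.61,0,0,-1.8,0]],
])

```text
clock: 3.28
tool_pos: [0.6427, 0.0244, 0.0589]
orientation: [-180.0, 0.0, -82.8]
force: [0.8, 0.1, 0.7]
opening: 0.0005
```

```bash
python3 - <<'E'
from h import *
m=ctrl.camera_model("wrist");im=ctrl.snapshot("wrist");o=ctrl.get_obs()
print(o["clock"],o["tool_pos"],o["orientation"],o["force"])
cv2.imwrite("pics/w3.png",im)
E
```

```text
3.3333 [0.64289229 0.02458775 0.05893434] [-1.79983191e+02  5.34378958e-03 -8.28742573e+01] [-0.923683    0.56753054 -0.27439648]
```

View pics/w3.png

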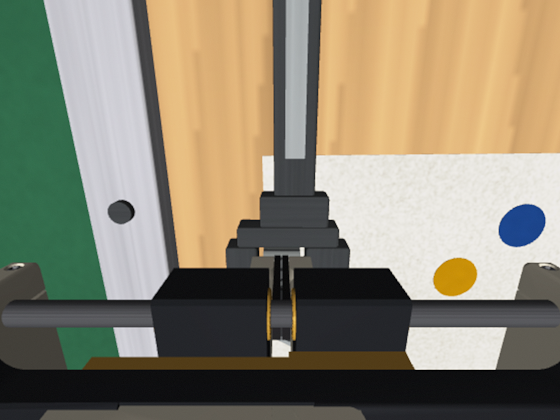

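Emit:
arm_command([
  [[0,0,0,0,0.2,-0.6,0],[0,0,0,0,0.2,-1.1,0],[0,0,0,0,0.2,-1.4,0],[0,0,0,0,0.2,-1.5,0],[0,0,0,0,0.2,-1.5,0],[0,0,0,0,0.2,-1.5,0]],
])

```text
clock: 3.83
tool_pos: [0.6431, 0.0271, 0.0448]
orientation: [-180.0, -0.0, -82.6]
force: [-4.4, -0.3, 13.7]
opening: 0.0
```

Emit:
arm_command([
  [[0,0,0,0,0.2,0,0],[0,0,0,-0.05,0.4,0,0],[0,0,0,-0.1,0.6,0,0],[0,0,0,-0.1,0.8,0,0]],
])

```text
clock: 4.17
tool_pos: [0.6422, 0.0343, 0.0449]
orientation: [-180.0, -0.1, -82.6]
force: [-4.3, -5.3, 14.0]
opening: 0.0004
```

Force is in band and the drag reads about 5 N. I'll continue the stroke, then lift and return.

Emit:
arm_command([
  [[0,0,0,0,0.2,0,0],[0,0,0,-0.05,0.4,0,0],[0,0,0,-0.1,0.6,0,0],[0,0,0,-0.1,0.8,0,0]],
])

```text
clock: 4.5
tool_pos: [0.6412, 0.0423, 0.0449]
orientation: [-180.0, -0.1, -82.6]
force: [-4.0, -5.2, 14.6]
opening: 0.0005
```

Emit:
arm_command([
  [[0,0,0,0,0,0.5,0],[0,0,0,0,0,1,0],[0,0,0,0.1,-0.8,1,0],[0,0,0,0.2,-1.6,1,0],[0,0,0,0.25,-1.6,0.4,0],[0,0,0,0.25,-1.6,0.1,0],[0,0,0,0.25,-1.6,0,0],[0,0,0,0.25,-1.6,0,0]],
])

```text
clock: 5.17
tool_pos: [0.644, 0.0263, 0.0446]
orientation: [-180.0, -0.1, -82.6]
force: [-3.2, -2.5, 12.8]
opening: 0.0005
```

Emit:
arm_command([
  [[0,0,0,0,0.2,0,0],[0,0,0,-0.05,0.4,0,0],[0,0,0,-0.1,0.6,0,0],[0,0,0,-0.1,0.8,0,0],[0,0,0,-0.1,1,0,0]],
])

```text
clock: 5.58
tool_pos: [0.6429, 0.0359, 0.0449]
orientation: [-180.0, -0.1, -82.6]
force: [-3.1, -5.8, 14.0]
opening: 0.0003
```

Emit:
arm_command([
  [[0,0,0,0,0.2,0,0],[0,0,0,-0.05,0.4,0,0],[0,0,0,-0.1,0.6,0,0],[0,0,0,-0.1,0.7,0,0]],
])

```text
clock: 5.92
tool_pos: [0.6429, 0.0425, 0.0449]
orientation: [-179.9, -0.1, -82.6]
force: [0.4, -11.1, 12.1]
opening: 0.0003
```

Emit:
arm_command([
  [[0,0,0,0,0,0.5,0],[0,0,0,0,0,1,0],[0,0,0,0.1,-0.8,1,0],[0,0,0,0.2,-1.6,1,0],[0,0,0,0.2,-1.7,0.4,0],[0,0,0,0.2,-1.7,0.1,0],[0,0,0,0.2,-1.7,0,0],[0,0,0,0.2,-1.7,0,0]],
])

```text
clock: 6.58
tool_pos: [0.6438, 0.0261, 0.0445]
orientation: [180.0, -0.1, -82.6]
force: [-3.7, -4.1, 12.7]
opening: 0.0008
```

Emit:
arm_command([
  [[0,0,0,0,0.2,0,0],[0,0,0,-0.05,0.4,0,0],[0,0,0,-0.1,0.6,0,0]],
])

```text
clock: 6.83
tool_pos: [0.6436, 0.0309, 0.045]
orientation: [-179.9, -0.2, -82.6]
force: [0.8, -9.0, 11.6]
opening: 0.0007
```

Emit:
arm_command([
  [[0,0,0,0,0.2,0,0],[0,0,0,-0.05,0.4,0,0],[0,0,0,-0.1,0.6,0,0]],
])

```text
clock: 7.08
tool_pos: [0.6432, 0.0374, 0.045]
orientation: [-179.9, -0.1, -82.6]
force: [1.7, -9.2, 10.2]
opening: 0.0006
```

Emit:
arm_command([
  [[0,0,0,0,0.2,0,0],[0,0,0,-0.05,0.4,0,0]],
])

```text
clock: 7.25
tool_pos: [0.6427, 0.0415, 0.045]
orientation: [-179.9, -0.1, -82.6]
force: [1.5, -8.5, 10.4]
opening: -0.0001
```

Emit:
arm_command([
  [[0,0,0,0,0,1,0],[0,0,0,0,-0.5,4,0],[0,0,0,0.5,-3,7,0],[0,0,0,1,-6.5,8.5,0],[0,0,0,1.5,-10,8.5,0],[0,0,0,2,-13,8.5,0],[0,0,0,2.5,-14,8.5,0],[0,0,0,2.5,-14,8.5,0]],
])

```text
clock: 7.92
tool_pos: [0.6662, -0.0992, 0.1278]
orientation: [179.9, 0.0, -82.8]
force: [0.5, 0.7, 0.7]
opening: 0.0004
```

```bash
python3 - <<'E'
from h import *
m=ctrl.camera_model("top");im=ctrl.snapshot("top");o=ctrl.get_obs()
print(o["clock"],o["tool_pos"],o["force"])
s=ctrl.snapshot("side")
a=cv2.resize(im[120:280,140:460],(800,400),interpolation=cv2.INTER_CUBIC)
cv2.imwrite("pics/t4.png",a);cv2.imwrite("pics/s4.png",s);print(ctrl.camera_model("side")["xyz"])
m0=cv2.imread("pics/top0.png")
for y0 in(300,370): print(y0,[at(m,y0,v,z).round(3) for v,z in((176 if y0==370 else 186,.015),(166,.04))])
E
```

```text
7.9667 [ 0.66590334 -0.09783915  0.12766347] [ 0.21579643  0.04555539 -0.11713477]
[0.52094148 0.41718364 0.5699707 ]
300 [array([0.719, 0.002, 0.015]), array([0.746, 0.002, 0.04 ])]
370 [array([ 0.733, -0.109,  0.015]), array([ 0.743, -0.105,  0.04 ])]
```

View pics/t4.png

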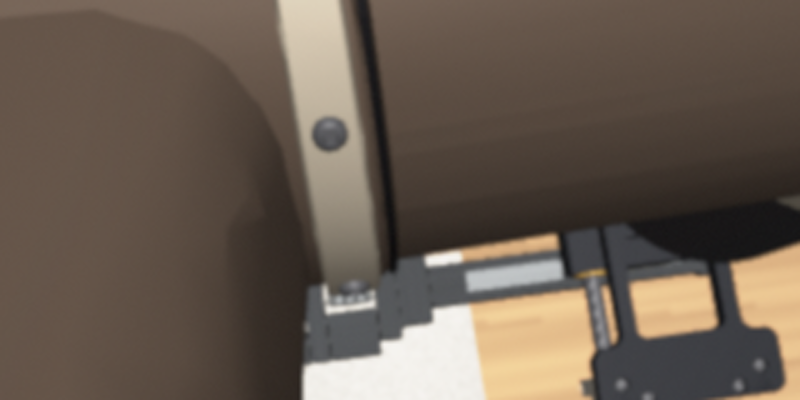

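View pics/s4.png

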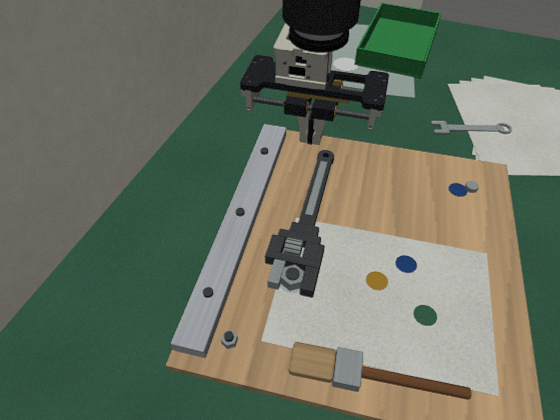

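```bash
python3 - <<'E'
from h import *
s=cv2.imread("pics/s4.png");m=ctrl.camera_model("side")
cv2.imwrite("pics/s4c.png",cv2.resize(s[140:310,240:360],None,fx=3.5,fy=3.5,interpolation=cv2.INTER_CUBIC))
print("hole",at(m,325,156,.029),"nut",at(m,292,273,.033),"hm",at(m,316,190,.029), at(m,308,218,.029))
E
```

```text
hole [ 0.65996216 -0.18062822  0.029     ] nut [0.6283585  0.08044065 0.033     ] hm [ 0.6485377  -0.09288681  0.029     ] [ 0.64115014 -0.02908786  0.029     ]
```

View pics/s4c.png

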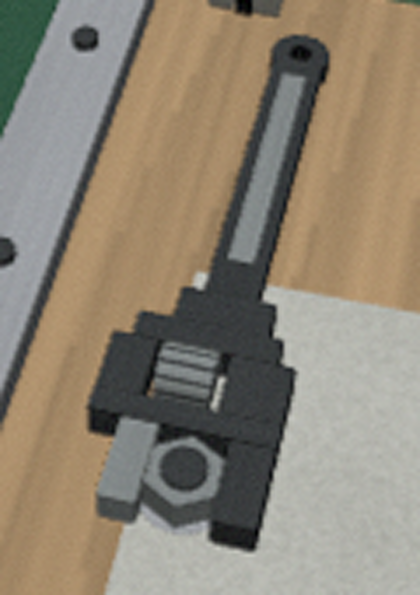

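Emit:
arm_command([
  [[0,0,-0.12,0.5,0.1,0,0],[0,0,-0.24,1,0.3,0,0],[0,0,-0.36,1.5,0.5,0,0],[0,0,-0.48,1.9,0.5,0,0],[0,0,-0.6,1.9,0.5,0,0],[0,0,-0.72,1.9,0.5,0,0],[0,0,-0.84,1.9,0.5,0,0],[0,0,-0.96,1.9,0.5,0,0]],
])

```text
clock: 8.68
tool_pos: [0.6849, -0.0899, 0.1281]
orientation: [180.0, -0.0, -137.9]
force: [0.6, 0.7, 0.3]
opening: 0.0007
```

Emit:
arm_command([
  [[0,0,-0.12,0,0,-1,0],[0,0,-0.24,0,0,-2,0],[0,0,-0.36,0,0,-3,0],[0,0,-0.48,0,0,-4,0],[0,0,-0.6,0,0,-5,0],[0,0,-0.61,0,0,-6,0],[0,0,-0.61,0,0,-6.5,0],[0,0,-0.61,0,0,-6.5,0]],
])

```text
clock: 9.35
tool_pos: [0.6842, -0.0909, 0.0619]
orientation: [180.0, -0.2, -172.3]
force: [-0.3, 0.3, 0.3]
opening: 0.0004
```

```bash
python3 - <<'E'
from h import *
m=ctrl.camera_model("wrist");im=ctrl.snapshot("wrist");o=ctrl.get_obs()
print(o["clock"],o["tool_pos"],o["orientation"],o["force"])
cv2.imwrite("pics/w5.png",im)
print([proj(m,[x,y,z]).round() for x,y,z in((.6515,-.0974,.029),(.685,-.093,.02))])
N=np.array([.628,.081]);c=o["tool_pos"][:2]
for k in range(0,46,3):
    t=np.radians(-82.5-k);u=np.array([np.cos(t),np.sin(t)]);p=np.array([np.sin(t),-np.cos(t)])
    print(k,-np.radians(k).round(3),((N+.18*u-.0225*p-c)*100).round(2))
E
```

```text
9.4 [ 0.68477645 -0.09115274  0.06285888] [ 1.79998865e+02 -7.95565503e-02 -1.72335226e+02] [ 0.65095972 -1.10600033  0.15536574]
[array([278., 199.]), array([279., 242.])]
0 -0.0 [-1.1  -0.34]
3 -0.052 [-2.02 -0.55]
6 -0.105 [-2.96 -0.72]
9 -0.157 [-3.9  -0.84]
12 -0.209 [-4.85 -0.91]
15 -0.262 [-5.8  -0.92]
18 -0.314 [-6.75 -0.89]
21 -0.367 [-7.69 -0.81]
24 -0.419 [-8.63 -0.68]
27 -0.471 [-9.57 -0.5 ]
30 -0.524 [-10.49  -0.28]
33 -0.576 [-11.4   0. ]
36 -0.628 [-12.29   0.32]
39 -0.681 [-13.16   0.69]
42 -0.733 [-14.02   1.11]
45 -0.785 [-14.85   1.57]
```

View pics/w5.png

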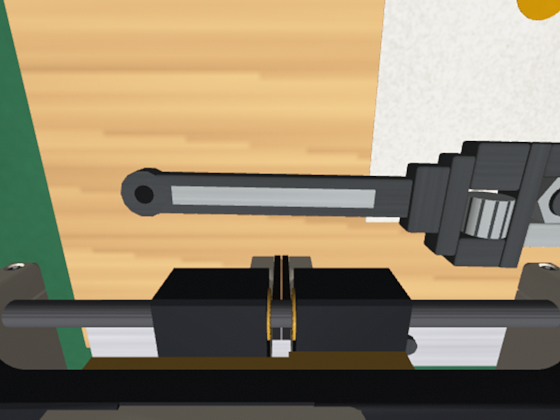

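```bash
python3 - <<'E'
from h import *
m=ctrl.camera_model("wrist")
im=cv2.imread("pics/w5.png");g=cv2.cvtColor(im,cv2.COLOR_BGR2GRAY)
L=[]
for c in range(190,370,15):
    r=np.where(g[165:230,c]<75)[0]+165; L.append((c,r[0],r[-1]))
print(L)
for j in(1,2):
    P=np.array([at(m,l[0],l[j],.029)[:2] for l in L]);f=np.polyfit(P[:,1],P[:,0],1);print(j,np.degrees(np.arctan(f[0])),np.polyval(f,-.0974))
print(at(m,145,194,.029))
E
```

```text
[(190, np.int64(172), np.int64(212)), (205, np.int64(173), np.int64(212)), (220, np.int64(173), np.int64(212)), (235, np.int64(173), np.int64(212)), (250, np.int64(174), np.int64(213)), (265, np.int64(174), np.int64(213)), (280, np.int64(174), np.int64(214)), (295, np.int64(174), np.int64(214)), (310, np.int64(175), np.int64(214)), (325, np.int64(175), np.int64(214)), (340, np.int64(176), np.int64(215)), (355, np.int64(176), np.int64(215))]
1 -6.367511397491898 0.636309932053425
2 -6.423846160573628 0.6625042465828599
[ 0.66080295 -0.18350886  0.029     ]
```

Emit:
arm_command([
  [[0,0,0,0,0,-1.5,0],[0,0,0,0,0,-3,0],[0,0,0,0,0,-4,0],[0,0,0,0,0,-4.2,0],[0,0,0,0,0,-4.2,0]],
])

```text
clock: 9.82
tool_pos: [0.6849, -0.0918, 0.0211]
orientation: [-180.0, -0.1, -172.5]
force: [0.5, -0.1, -0.2]
opening: 0.0002
```

Emit:
arm_command([
  [[0,0,0,-0.5,-0.2,0,0],[0,0,0,-1.1,-0.34,0,0],[0,0,-0.03,-1.6,-0.45,0,0],[0,0,-0.05,-2,-0.55,0,0],[0,0,-0.08,-2.5,-0.63,0,0],[0,0,-0.105,-3,-0.72,0,0]],
])

```text
clock: 10.32
tool_pos: [0.6559, -0.0992, 0.0226]
orientation: [-180.0, 0.2, -178.7]
force: [3.1, -0.9, -0.5]
opening: 0.0006
```

Emit:
arm_command([
  [[0,0,-0.052,-0.9,-0.12,-0.1,0],[0,0,-0.105,-1.85,-0.19,-0.1,0],[0,0,-0.157,-2.8,-0.2,-0.1,0],[0,0,-0.209,-3.75,-0.17,-0.1,0],[0,0,-0.262,-4.7,-0.09,-0.1,0],[0,0,-0.314,-5.6,0.04,-0.1,0],[0,0,-0.367,-6.6,0.22,-0.1,0],[0,0,-0.419,-7.5,0.44,-0.1,0]],
])

```text
clock: 10.98
tool_pos: [0.5816, -0.0955, 0.0224]
orientation: [180.0, 0.3, 157.3]
force: [4.3, -7.8, 3.0]
opening: 0.0005
```

Emit:
arm_command([
  [[0,0,-0.04,-0.7,0.2,0,0],[0,0,-0.08,-1.35,0.43,0,0],[0,0,-0.12,-2,0.68,0,0],[0,0,-0.16,-2.6,0.95,0,0],[0,0,-0.19,-3.1,1.2,0,0],[0,0,-0.22,-3.5,1.4,0,0],[0,0,-0.22,-3.5,1.4,0,0]],
])

```text
clock: 11.57
tool_pos: [0.545, -0.0811, 0.0218]
orientation: [180.0, 0.1, 144.7]
force: [1.3, -1.4, 2.2]
opening: 0.0005
```

```bash
python3 - <<'E'
from h import *
m=ctrl.camera_model("wrist");im=ctrl.snapshot("wrist");o=ctrl.get_obs()
print(o["clock"],o["tool_pos"],o["orientation"],o["force"])
cv2.imwrite("pics/w6.png",im);cv2.imwrite("pics/s6.png",ctrl.snapshot("side"))
E
```

```text
11.6167 [ 0.54511877 -0.08092628  0.02157674] [1.79963288e+02 6.82426776e-02 1.44805181e+02] [ 1.53559815 -2.04910573  1.63684813]
```

View pics/s6.png

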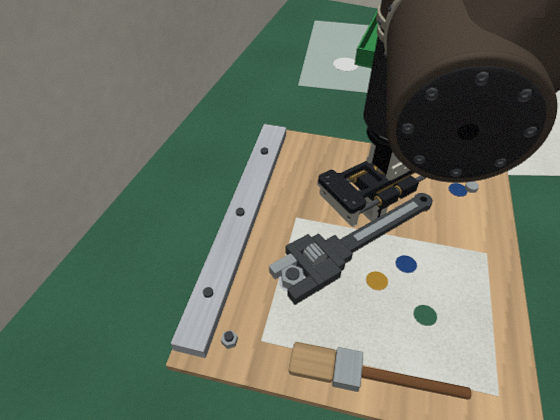

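```bash
python3 - <<'E'
from h import *
m=ctrl.camera_model("side")
def ang(a,b): return np.degrees(np.arctan2(*(a-b)[:2][::-1]))
n=at(m,292,273,.033)
for h in((325,156),(424,200)):print(at(m,*h,.029),ang(at(m,*h,.029),n))
s=cv2.imread("pics/s6.png")
cv2.imwrite("pics/s6c.png",cv2.resize(s[180:320,240:450],None,fx=3.8,fy=3.8,interpolation=cv2.INTER_CUBIC))
E
```

```text
[ 0.65996216 -0.18062822  0.029     ] -83.09765355364009
[ 0.4745278  -0.13691143  0.029     ] -125.28891100502888
```

View pics/s6c.png

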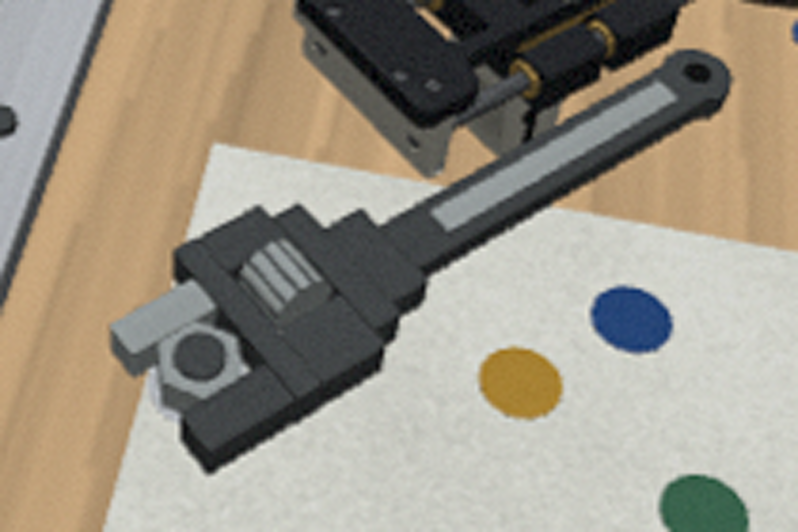

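Emit:
arm_command([
  [[0,0,-0.02,-0.3,0.2,0,0],[0,0,-0.035,-0.55,0.4,0,0],[0,0,-0.05,-0.8,0.6,0,0],[0,0,-0.07,-1.05,0.8,0,0],[0,0,-0.07,-1.05,0.8,0,0],[0,0,-0.07,-1.05,0.8,0,0]],
])

```text
clock: 12.17
tool_pos: [0.5344, -0.0727, 0.0206]
orientation: [-180.0, -0.0, 140.8]
force: [1.7, -1.6, 0.9]
opening: 0.0005
```

Emit:
arm_command([
  [[0,0,0,0.4,-0.3,0,0],[0,0,0,1.2,-0.9,0,0],[0,0,0,2,-1.5,1,0],[0,0,0,2,-1.5,4,0],[0,0,0,2,-1.5,8,0],[0,0,0,2,-4,11,0],[0,0,0,2,-7,12,0],[0,0,0,2,-8,12,0]],
])

```text
clock: 12.83
tool_pos: [0.5572, -0.1551, 0.1442]
orientation: [179.8, 0.3, 140.8]
force: [0.5, 0.2, -0.1]
opening: 0.0006
```

```bash
python3 - <<'E'
from h import *
o=ctrl.get_obs();print(o["clock"],o["tool_pos"],o["force"])
s=ctrl.snapshot("side");cv2.imwrite("pics/s7.png",s)
cv2.imwrite("pics/s7c.png",cv2.resize(s[180:320,240:450],None,fx=3.8,fy=3.8,interpolation=cv2.INTER_CUBIC))
E
```

```text
12.8333 [ 0.55715094 -0.1550866   0.14422205] [ 0.45171442  0.23908879 -0.09703917]
```

View pics/s7c.png

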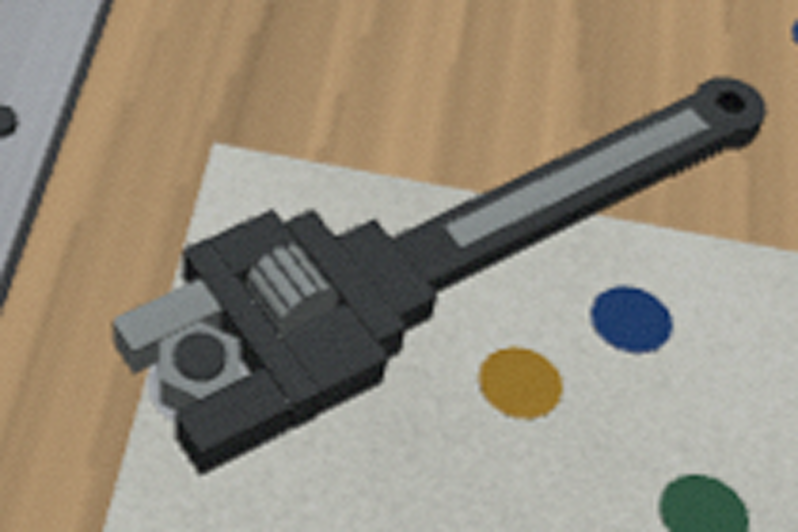

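```bash
python3 - <<'E'
from h import *
m=ctrl.camera_model("side")
n=at(m,292,273,.033);a=at(m,240+730/3.8,180+102/3.8,.029)-n
print(np.degrees(np.arctan2(a[1],a[0])))
# bright strip direction before/after (handle axis)
def strip(f,pts):
    P=[at(m,*p,.029)[:2] for p in pts];d=P[0]-P[1];return np.degrees(np.arctan2(d[1],d[0]))
print(strip(0,[(240+295/3.5,140+78/3.5),(240+243/3.5,140+258/3.5)]),strip(0,[(240+698/3.8,180+120/3.8),(240+455/3.8,180+236/3.8)]))
E
```

```text
-129.19399039443726
-83.53966986899141 -129.471578106528
```

```bash
python3 -c "
from plant import ctrl
print(ctrl.close_job())"
```

```text
the job is handed in; nothing more can be done
None
```

I closed the wrench's jaws onto the nut, swung the handle about 46° clockwise, and handed the job in at about 13 s with the arm clear and the wrench still on the nut.

- **Closing the jaws:** I rolled the worm with three finger drags at about 10–14 N. After about 32 mm the drag force rose from about 5 N to 9–11 N and the finger slipped. The side picture then showed both jaws against the nut's flats.
- **Turning the nut:** I pushed the handle with shut fingers, then added a short second push because the first look showed only about 42°. The final side picture gives a swing of 46.1° measured from the hole in the handle's end and 45.9° from the strip along the handle. The jaws still sat on the flats.
- **Not confirmed:** I did not measure the nut's own angle. I took it from the handle, so it could differ by a degree or two. Before the swing, the handle's angle read 6.4° to 7° depending on the camera. The jaws were judged from pictures and the rise in drag force, not from a direct reading of the opening.

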